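Fill the ware board and slide it home in the drying rack

ROBOT

A 6-joint arm with a two-finger parallel gripper is mounted at the origin on the work surface. World frame = base frame: x ahead of the robot, y to its left, z up, the work surface at z = 0. Lengths are in m, angles in rad, forces in N, time in s.
With the tool pointing down it reaches from about 0.25 to 0.775 m from the base axis. Payload 4 kg.
Tool frame: the origin (TCP) lies where the fingers leave the gripper's body, on its centre line; the fingertips stand 97 mm ahead of it and the grasp point (between the pads) lies 78 mm ahead of it; z points along the fingers, x is the direction in which the jaws open and shut, and the axes are right-handed (so a half turn about z gives the same grasp; the last joint's range is limited). The gripper opens to 94 mm and grips with 3 to 60 N. Pads are 16 mm wide; open, the fingers measure 119 mm over their backs; the gripper's body (75 mm by 177 mm) begins 78 mm behind the grasp point.
Start: joints at [1.108, 0.087, 1.371, -0, 1.684, -0.103], TCP at [0.194, 0.515, 0.303] pointing down, gripper open.
Joint ranges: [-3.1, 3.1], [-0.76, 2.03], [0.27, 2.55], [-1.08, 4.22], [0.17, 2.65], [-2.57, 2.57]. Speed limits (rad/s): [2.79, 2.79, 3.14, 3.14, 3.14, 3.14].

INTERFACE

Orientations are given as [roll, pitch, yaw] about the fixed x, y, z axes, in that order (R = Rz(yaw) Ry(pitch) Rx(roll)).
In Python, from bench import * gives the robot as it stands.
- The arm moves only by the tool jog_arm, never from a script. Its argument "moves" is a list of rows, each a list of 7 numbers: the turn, a rotation vector about the world's x, y, z in rad, then the shift along the world's x, y, z in mm, then the finger opening in mm, from 0 to 94. In form: [[rx, ry, rz, tx, ty, tz, fingers], ...]. A call has 1 to 12 rows; each row shifts and turns the commanded pose from where the row before left it; what a row does not reach is not made up. A row lasts 1/8 s, in which the tool goes at most 62.5 mm and 10.7 degrees, less where a joint would pass 70% of its speed; a pose out of reach is approached as far as the arm can. A call is refused whole if a number of a shift passes 62.5 or a number of a turn 0.188, either way. A call with a gripper value outside its range is refused whole. The fingers move at their own pace and stop on an object; the grip force is fixed at half the most. Time passes only in rows, so rows that do not move let the fingers close. It gives the time, the measured TCP pose, the force and the opening at its end, in the units of the state.
- get_obs(): the state, without advancing time (a new reading comes with each control period).
- snapshot(name): name is "scene" or "top" or "wrist"; returns the picture (384x512x3 uint8, red, green, blue); there is no depth.
- get_calibration(name): a dict with "camera_matrix" (3x3 intrinsics, pixels), "R" (3x3) and "t" (3): a world point X has camera coordinates R X + t. Camera axes: x right, y down, z forward; pixel columns grow to the right and rows downward; lengths in m; the calibration is good to about 2 mm. A picture is of the moment at which its call begins: read the wrist's pose just before it. get_calibration takes no time and is no camera call; for the wrist camera it gives the pose at the moment of the call.
- close_job(): hands the job in, once; it reports no verdict.
Trained networks look in the newest picture that a camera, given by its name, has taken for a name from the list of things; names that differ only in an ending like _2 or _b are one class to them, and where a whole thing is asked for, a point or a joint stands for the part that bears it (a point fixed in the world has none). Each returns a list of dicts, best first, with "conf" (0 to 1); they miss things now and then, are a little off and sometimes report something else, mostly with a low value. They report only what shows in the picture. A call takes as long as a camera call.
- look_for(label, camera): "bbox" ([left, top, right, bottom] in pixels, round what is visible of it).
The state is a dict: "time": time; "joint_positions": joint angles; "qvel": joint speeds; "joint_torque": joint torques, N m; "tool_pos": TCP position; "ee_rot": TCP orientation; "wrist_force": force on the tool from outside, world axes, zero at the start; "wrist_torque": the same for the moment, N m; "width": finger opening in m.
Only numpy, scipy, OpenCV 4.12 (cv2) and the standard library are available. Lean on these libraries where they do the work, as an engineer would, in place of code of your own. Each camera call takes 0.05 s, during which the arm holds its last target.

TASK

Set the last clay beaker upright on the free ring mark at the near end of the ware board, in line with the other two, without dropping it. Then push the loaded board, without lifting it, along its bearers into the drying rack until you feel it come fully home against the backstop hidden under the deck, gently enough that no beaker shifts or falls, and leave it there. Leave everything else where it is.

Things in the scene. Friction and masses are not known exactly. Their poses are not given: they have to be found in the camera images.
- rack: Low drying rack fixed on the bench: two parallel wooden bearers, over their rear half a white tube frame with a plywood deck of pots. Origin on the bench, midway between the bearers; +y points out of the open front, boards slide in along -y. The steel backstop lies across the bearers under the deck, hidden from above, somewhere 200 to 280 mm behind the origin (y = -200 to -280 mm).
- bearers_front (a point): Midpoint between the front ends of the bearers, at their top height (30 mm above the bench), 200 mm in front of the rack's origin. The bearers are 500 mm long; each top spans 38 to 62 mm either side of the middle, with clear space between them down to the bench; outside them run guide lips, 62.5 to 72.5 mm from the middle, 56 mm high.
- deck_front (a point): Middle of the deck's front edge, on its underside, 160 mm above the bench, 50 mm behind the rack's origin. Frame and deck are 270 mm wide (x) and reach from here 270 mm back; the tubes stand flush with it, the pots on the deck reach 280 mm above the bench.
- board_end (a point): Centre of the near end face of the ware board, the face to push; 39 mm above the bench. Wood, 120 mm wide, 320 long, 18 thick, about 0.4 kg, on the bearers with 2.5 mm play to each lip. +y points out of this face, -y is the way in, z up. Sliding the loaded board takes 3 to 9 N; at the stop, 80 to 190 mm further in, force rises steeply. 40 N is too much. The end stays 80 mm or more outside the frame.
- place_far (a point): Pale ring mark on the board's top face where the far beaker stands, 265 mm from the near end. Axes as the board's (+y towards the near end).
- place_mid (a point): Pale ring mark on the board's top face where the middle beaker stands, 180 mm from the near end.
- place_near (a point): Pale ring mark on the board's top face, 95 mm from the near end: the free place, where the last beaker goes. Its height is 48 mm above the bench.
- beaker_last_center (a point): The last beaker, standing alone on the bench: unfired grey-buff clay, straight, open at the top, outside diameter 58 mm, 90 mm high, wall 5 mm, about 0.19 kg. This point is on its axis, half-way up (45 mm above its foot). z is its own axis.
- beaker_mid_center (a point): An identical beaker, on the middle place of the board; point half-way up its axis.
- beaker_far_center (a point): An identical beaker, on the far place of the board; point half-way up its axis.
- buffer (a joint): How far the sprung rubber buffer in the face of the backstop is pressed in, in m: 0 while the board has not reached it, 0.006 when the board is fully home on the steel. Its spring is weak (about 1 N) and does not push the board back.

How it is judged:
On the way, in this order (a step that is already met when the one before it is completed fails the run):
1. the last beaker stands upright on the board's free place, let go (horizontal distance between beaker_last_center and place_near below 0.022 m and angle between beaker_last_center's own z axis and vertical below 0.08 rad and z of beaker_last_center in the frame of place_near between 0.038 and 0.052 m and contact force between beaker_last and the fingers below 0.05 N), for 0.2 s.
2. the board is pushed home against the backstop (buffer pressed in by more than 4 of its 6 mm) (value of joint buffer above 0.004 m), for 0.2 s.
At the end, for the whole second after the job is handed in: The board lies flat on the bearers, at rest, pushed home on the backstop (buffer pressed in by more than 4 of its 6 mm, so within 2 mm of the steel); the three beakers stand upright on it (tilt under 0.08 rad), the last within 25 mm of the near place, the others within 22 mm of theirs (value of joint buffer above 0.004 m and horizontal distance between beaker_last_center and place_near below 0.025 m and angle between each of beaker_last_center, beaker_mid_center, beaker_far_center's own z axis and vertical below 0.08 rad and z of beaker_last_center in the frame of place_near between 0.038 and 0.052 m and horizontal distance between beaker_mid_center and place_mid below 0.022 m and z of beaker_mid_center in the frame of place_mid between 0.038 and 0.052 m and horizontal distance between beaker_far_center and place_far below 0.022 m and z of beaker_far_center in the frame of place_far between 0.038 and 0.052 m and angle between board_end's own z axis and vertical below 0.03 rad and height (world z) of board_end between 0.033 and 0.045 m and linear speed of board below 0.01 m/s); the robot touches nothing.
It fails at once if the robot pushes the board with more than 40 N (contact force between board and the arm above 40 N or contact force between board and the fingers above 40 N).
It fails at once if the board is lifted off the bearers (height (world z) of board_end above 0.052 m).
It fails at once if a beaker tips over, or the far or middle beaker is shifted more than 22 mm off its place (angle between any of beaker_last_center, beaker_mid_center, beaker_far_center's own z axis and vertical above 0.5 rad or horizontal distance between beaker_mid_center and place_mid above 0.022 m or horizontal distance between beaker_far_center and place_far above 0.022 m).
It fails at once if the last beaker falls faster than 0.5 m/s when let go (dropped from more than about 12 mm) (contact force between beaker_last and the fingers below 0.05 N and linear speed of beaker_last above 0.5 m/s).
It fails at once if another object on the bench is moved by more than 30 mm (distance of any of bowl, glaze_jar, mug, rib, brush, loop_tool, mould from where it was at the start of the episode above 0.03 m).
It also fails if it takes over 58 s, if anything falls off the work surface, if the arm or the gripper's body presses on something with over 40 N, if the wrist force passes 120 N, or if a joint passes its speed limit or range.

## Working session

There is one attempt and no reset: what is moved stays moved. The work goes in short steps, Python scripts to look and compute and a tool call to move; the robot and the scene stay as the last step left them, time stands still between calls to the robot, and variables do not carry over. Pictures are saved under pics/ and viewed, and the job is handed in when it is done.

Besides the shell and the picture viewer there is one more tool, called after "Emit:" as name([rows], argument=value, ...), one row to a line, values as JSON. jog_arm: Moves the arm, as the interface text tells. Its arguments: {"type":"object","properties":{"moves":{"type":"array","items":{"type":"array","items":{"type":"number"}}}},"required":["moves"]}

```bash
mkdir -p pics; ls
python3 - <<'E'
from bench import *
import cv2
for n in ["scene","top","wrist"]:
    im=snapshot(n); cv2.imwrite(f"pics/{n}0.png",im[:,:,::-1])
    c=get_calibration(n); print(n,c)
for n in ["scene","top"]:
    for l in ["board_end","beaker_last_center","rack","place_near"]:
        print(n,l,[(d['conf'],[round(v) for v in d['bbox']]) for d in look_for(l,n)][:5])
print(get_obs())
E
```

```text
pics
scene {'camera_matrix': array([[442.92883422,   0.        , 258.34950742],
       [  0.        , 442.92883422, 197.68620791],
       [  0.        ,   0.        ,   1.        ]]), 'R': array([[ 0.09022735,  0.99589526,  0.00718741],
       [ 0.52811082, -0.04172531, -0.84814973],
       [-0.8443684 ,  0.08032205, -0.52970782]]), 't': array([-0.11164222, -0.18510745,  1.74823444])}
top {'camera_matrix': array([[357.26348918,   0.        , 254.85221508],
       [  0.        , 357.26348918, 192.9712433 ],
       [  0.        ,   0.        ,   1.        ]]), 'R': array([[-8.73117155e-04, -9.99995245e-01,  2.95771287e-03],
       [-9.76703457e-01,  2.18072044e-04, -2.14593358e-01],
       [ 2.14591693e-01, -3.07617352e-03, -9.76699003e-01]]), 't': array([0.06181596, 0.55646596, 0.93420617])}
wrist {'camera_matrix': array([[268.01704741,   0.        , 254.17851307],
       [  0.        , 268.01704741, 190.5608055 ],
       [  0.        ,   0.        ,   1.        ]]), 'R': array([[ 0.3527163 ,  0.93572978, -0.00099945],
       [ 0.90480993, -0.3407886 ,  0.2553079 ],
       [ 0.2385586
[... 518 characters left out ...]
 [(0.63, [234, 168, 330, 217])]
{'time': 0.55, 'joint_positions': array([ 1.10789404e+00,  8.71794557e-02,  1.37069453e+00, -2.71568952e-05,
        1.68358539e+00, -1.03109052e-01]), 'qvel': array([-0.00093555, -0.00054966, -0.00149414, -0.00047867, -0.00041325,
       -0.00058971]), 'joint_torque': array([-1.22767444e-03, -3.39704669e+01, -3.02346325e+01,  7.16834399e-02,
        2.39505846e-02, -1.19228893e-06]), 'tool_pos': array([0.19366476, 0.51478742, 0.3027199 ]), 'ee_rot': array([ 3.14155210e+00, -1.29787745e-04,  1.21100004e+00]), 'wrist_force': array([0.40531908, 0.03855237, 0.32852291]), 'wrist_torque': array([-0.01702907,  0.00536125, -0.01138103]), 'width': 0.09407992214379039}
```

Run:
```python
import cv2
a=cv2.imread("pics/scene0.png");b=cv2.imread("pics/top0.png")
cv2.imwrite("pics/s1.png",cv2.resize(a[120:300,50:400],(800,411),interpolation=cv2.INTER_CUBIC))
cv2.imwrite("pics/t1.png",cv2.resize(b[110:270,120:470],(800,366),interpolation=cv2.INTER_CUBIC))
```

```text
(no output)
```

View pics/s1.png

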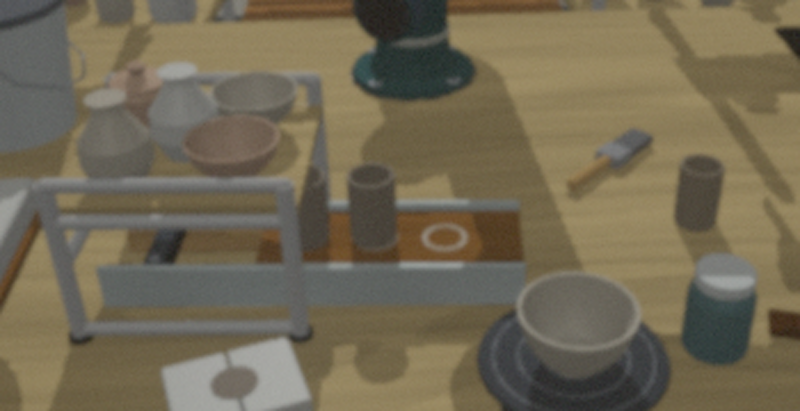

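View pics/t1.png

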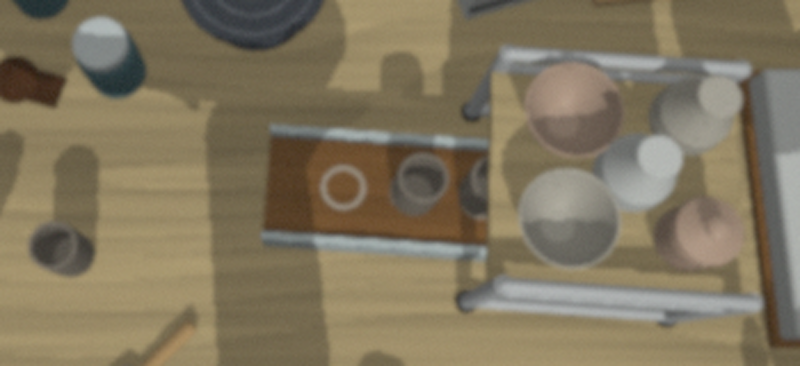

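View pics/top0.png

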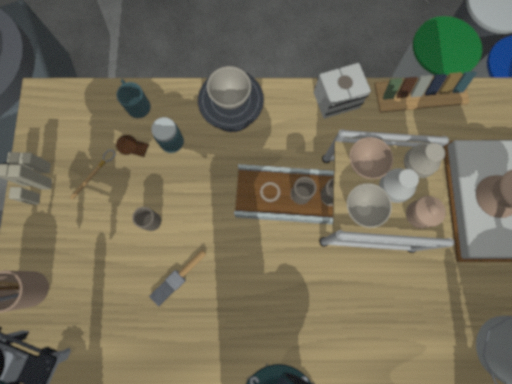

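The scene view shows the ring at about (244,224). The top view shows the ring at about (270,192), the last beaker's rim at about (145,217) and the board's near edge at column ~236. Next I'll measure these from zoomed crops.

Run:
```python
import cv2
a=cv2.imread("pics/scene0.png");b=cv2.imread("pics/top0.png")
def crop(im,x0,y0,x1,y1,s): return cv2.resize(im[y0:y1,x0:x1],None,fx=s,fy=s,interpolation=cv2.INTER_CUBIC)
cv2.imwrite("pics/t2.png",crop(b,225,155,345,235,6.5))
l=crop(b,125,195,175,245,8); r=crop(a,335,175,385,225,8)
cv2.imwrite("pics/t3.png",cv2.hconcat([l,r]))
cv2.imwrite("pics/s2.png",crop(a,160,180,290,260,6))
```

```text
(no output)
```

View pics/t2.png

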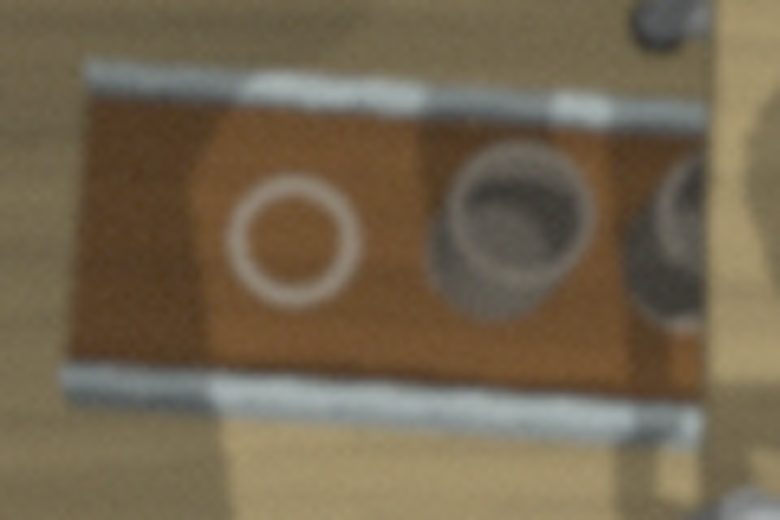

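View pics/t3.png

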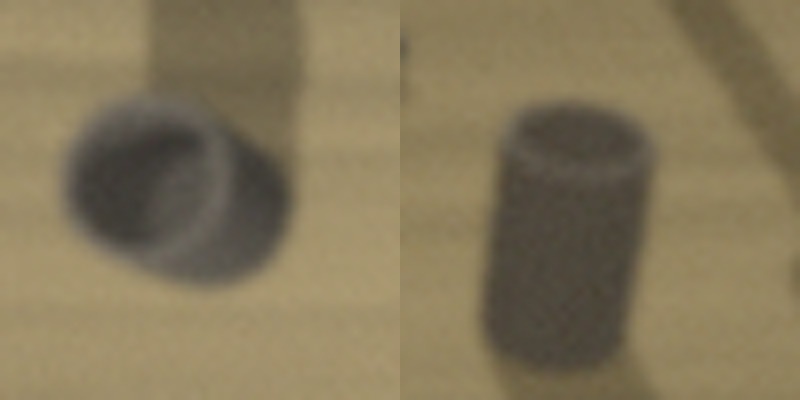

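View pics/s2.png

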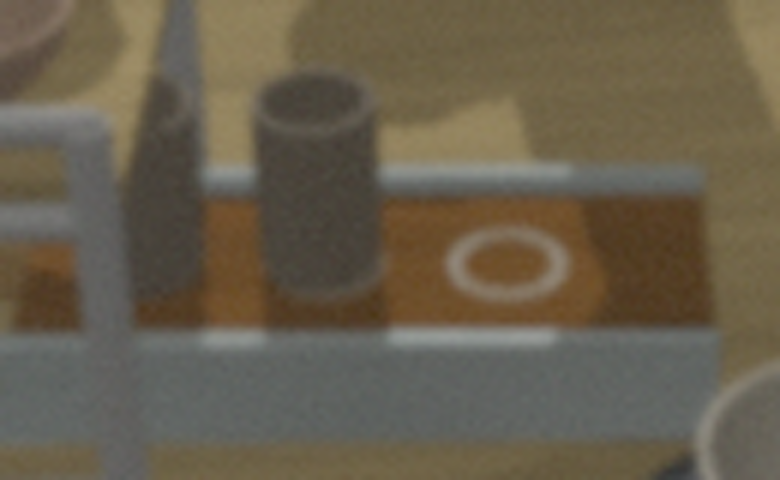

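View pics/wrist0.png

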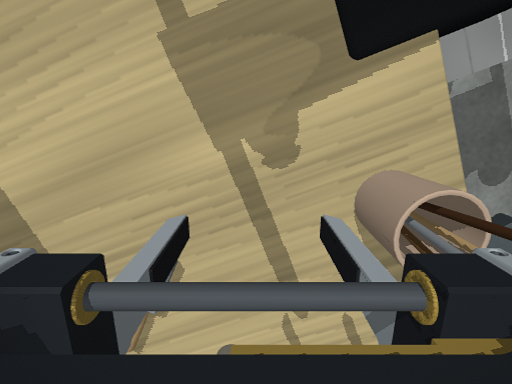

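```bash
cat > h.py <<'E'
from bench import *
import numpy as np, cv2
def pt(cam,u,v,z,c=None):
    c=c or get_calibration(cam)
    d=c['R'].T@np.linalg.solve(c['camera_matrix'],[u,v,1.]); o=-c['R'].T@c['t']
    return o+d*(z-o[2])/d[2]
def proj(cam,X,c=None):
    c=c or get_calibration(cam); p=c['camera_matrix']@(c['R']@np.array(X)+c['t']); return p[:2]/p[2]
E
python3 - <<'E'
from h import *
np.set_printoptions(precision=4,suppress=True)
T=lambda x,y:(225+x/6.5-.4,155+y/6.5-.4)
S=lambda x,y:(160+x/6-.4,180+y/6-.4)
print("ring",pt('top',*T(293,241),.048),pt('scene',*S(507,265),.048))
print("midrim",pt('top',*T(520,213),.138),pt('scene',*S(316,101),.138))
print("last",pt('top',125+149/8-.4,195+180/8-.4,.09),pt('scene',335+178/8-.4,175+140/8-.4,.09))
for n,p in dict(eL=(83,100),eR=(68,365)).items(): print(n,pt('top',*T(*p),.048))
a=pt('top',*T(88,64),.056);b=pt('top',*T(705,105),.056);print('lipU',a,b,np.arctan2(*(b-a)[:2]))
a=pt('top',*T(65,368),.056);b=pt('top',*T(700,408),.056);print('lipL',a,b,np.arctan2(*(b-a)[:2]))
for l in ["bowl","glaze_jar","mug","rib","brush","loop_tool","mould"]:
    for d in look_for(l,'top')[:2]:
        q=d['bbox'];print(l,round(d['conf'],2),pt('top',q[0],q[1],.03)[:2],pt('top',q[2],q[3],.03)[:2])
E
```

```text
ring [0.5629 0.0196 0.048 ] [0.568  0.0201 0.048 ]
midrim [ 0.5542 -0.0662  0.138 ] [ 0.5606 -0.0647  0.138 ]
last [0.4844 0.3582 0.09  ] [0.4921 0.3603 0.09  ]
eL [0.6265 0.1114 0.048 ]
eR [0.5085 0.1167 0.048 ]
lipU [0.6406 0.109  0.056 ] [ 0.6219 -0.1604  0.056 ] -3.072515338421994
lipL [0.5058 0.1175 0.056 ] [ 0.4885 -0.1519  0.056 ] -3.0775567986832852Traceback (most recent call last):
  File "<stdin>", line 12, in <module>
ValueError: it knows: beaker_far_center, beaker_last_center, beaker_mid_center, bearers_front, board_end, buffer, deck_front, place_far, place_mid, place_near, rack
```

Emit:
jog_arm([
  [0,0,-0.16,37,-19,0,94],
  [0,0,-0.16,37,-19,0,94],
  [0,0,-0.16,37,-19,0,94],
  [0,0,-0.16,37,-20,0,94],
  [0,0,-0.16,37,-20,0,94],
  [0,0,-0.16,37,-20,0,94],
  [0,0,-0.16,36,-20,0,94],
  [0,0,-0.158,36,-19,0,94],
  [0,0,0,0,0,0,94],
  [0,0,0,0,0,0,94],
])

```text
time: 1.8
tool_pos: [0.4873, 0.359, 0.3026]
ee_rot: [-3.141, 0.001, -0.066]
wrist_force: [0.6, 0.6, 0.0]
width: 0.0942
```

Run:
```python
from h import *
o=get_obs();print(o['time'],o['tool_pos'],o['ee_rot'])
im=snapshot('wrist');c=get_calibration('wrist')
for p in [(.488,.359,.09),(.4844,.3582,.09),(.4921,.3603,.09),(.488,.359,0)]: print(proj('wrist',p,c))
r=[proj('wrist',(.488+.029*np.cos(t),.359+.029*np.sin(t),.09),c) for t in np.linspace(0,6.28,40)]
im2=im[:,:,::-1].copy()
cv2.imwrite("pics/w1.png",im2)
cv2.polylines(im2,[np.int32(np.round(np.array(r)*16))],True,(0,0,255),1,shift=4)
cv2.imwrite("pics/w1b.png",im2)
print(look_for('beaker_last_center','wrist'))
```

```text
1.8 [0.4872965  0.35900905 0.30256138] [-3.14139914e+00  7.70271761e-04 -6.58899888e-02]
[255.41531098 188.21918484]
[252.29274439 189.10399102]
[258.95713062 186.87684952]
[255.16546162 173.01492172]
[]
```

View pics/w1b.png

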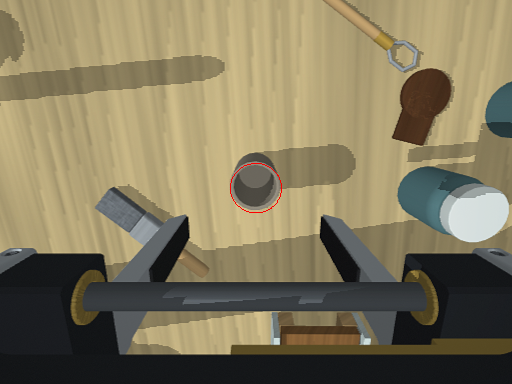

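Run:
```python
from h import *
a=cv2.imread("pics/w1.png")[140:230,210:300];b=cv2.imread("pics/w1b.png")[140:230,210:300]
f=lambda i:cv2.resize(i,None,fx=4.4,fy=4.4,interpolation=cv2.INTER_CUBIC)
cv2.imwrite("pics/w1c.png",cv2.hconcat([f(a),f(b)]))
c=get_calibration('wrist');print(-c['R'].T@c['t'])
for dx in(0,.005):
  for dy in (0,.005): print(dx,dy,proj('wrist',(.488+dx,.359+dy,.09),c))
```

```text
[0.49141001 0.43386663 0.38443489]
0 0 [255.53851953 188.33796256]
0 0.005 [255.25381316 184.05439183]
0.005 0 [259.94157176 188.05773693]
0.005 0.005 [259.67528166 183.77179849]
```

View pics/w1c.png

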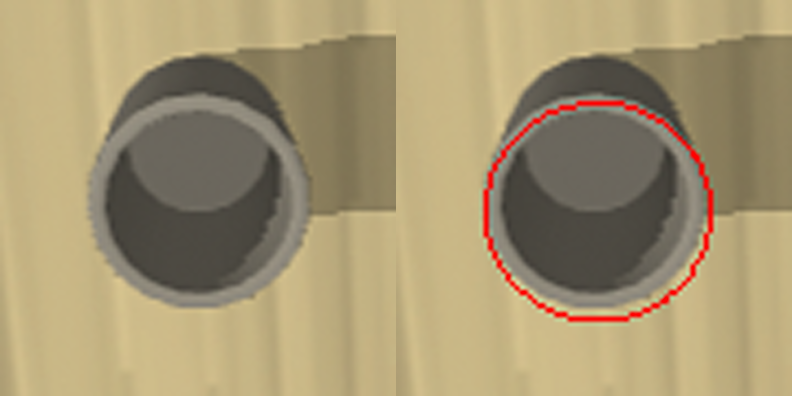

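The rim centre is about 3 mm further along +y than estimated, which puts the beaker at about (0.487, 0.362). Descending to grasp.

Emit:
jog_arm([
  [0,0,0,0,3,-30,94],
  [0,0,0,0,0,-40,94],
  [0,0,0,0,0,-40,94],
  [0,0,0,0,0,-35,94],
  [0,0,0,0,0,-20,94],
  [0,0,0,0,0,0,94],
  [0,0,0,0,0,0,50],
  [0,0,0,0,0,0,50],
  [0,0,0,0,0,0,50],
  [0,0,0,0,0,0,50],
])

```text
time: 3.15
tool_pos: [0.4879, 0.3619, 0.1383]
ee_rot: [-3.141, -0.001, -0.067]
wrist_force: [-0.4, -0.5, 1.3]
width: 0.0571
```

Run:
```python
from h import *
o=get_obs();print(o['time'],o['tool_pos'],o['width'],o['wrist_force'])
```

```text
3.15 [0.48787447 0.3618681  0.13830784] 0.057098178439012964 [-0.40533257 -0.52539671  1.28888218]
```

Emit:
jog_arm([
  [0,0,0,0,0,10,50],
  [0,0,0,0,0,30,50],
  [0,0,0,0,0,45,50],
  [0,0,0,5,-10,45,50],
  [0,0,0,8,-30,45,50],
  [0,0,0,8,-40,37,50],
  [0,0,0,8,-42,0,50],
  [0,0,0,8,-42,0,50],
  [0,0,0,8,-42,0,50],
  [0,0,0,8,-42,0,50],
  [0,0,0,8,-42,0,50],
  [0,0,0,8,-42,0,50],
])

```text
time: 4.65
tool_pos: [0.5565, 0.0284, 0.35]
ee_rot: [-3.142, -0.0, -0.067]
wrist_force: [0.9, 0.7, -2.2]
width: 0.0571
```

Emit:
jog_arm([
  [0,0,0,7,-40,0,50],
  [0,0,0,2,-25,0,50],
  [0,0,0,0,-15,0,50],
  [0,0,0,0,0,0,50],
  [0,0,0,0,0,0,50],
])

```text
time: 5.28
tool_pos: [0.5655, -0.0493, 0.3498]
ee_rot: [-3.141, -0.0, -0.066]
wrist_force: [-0.4, -0.5, -1.3]
width: 0.0572
```

Run:
```python
from h import *
o=get_obs();print(o['time'],o['tool_pos'],o['ee_rot'],o['width'],o['wrist_force'])
im=snapshot('wrist');c=get_calibration('wrist')
print(proj('wrist',(.5655,.0205,.048),c))
r=[proj('wrist',(.5655+.01*np.cos(t),.0205+.01*np.sin(t),.048),c) for t in np.linspace(0,6.28,40)]
im2=im[:,:,::-1].copy()
cv2.imwrite("pics/w2.png",im2)
cv2.polylines(im2,[np.int32(np.round(np.array(r)*16))],True,(0,0,255),1,shift=4)
cv2.imwrite("pics/w2b.png",im2)
```

```text
5.275 [ 0.56553554 -0.04931069  0.34982495] [-3.14094482e+00 -4.28784045e-05 -6.59498021e-02] 0.057154875917553805 [-0.43926399 -0.45709229 -1.34928127]
[250.92344455 123.7706226 ]
```

View pics/w2b.png

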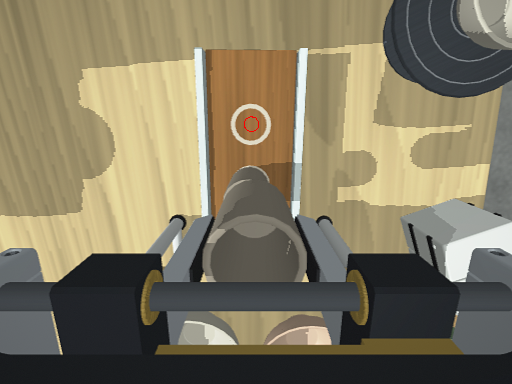

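The projected ring and the visible ring agree at about (251,124). Moving over it and lowering.

Emit:
jog_arm([
  [0,0,0,0,15,0,50],
  [0,0,0,0,30,0,50],
  [0,0,0,0,17,0,50],
  [0,0,0,0,8,0,50],
  [0,0,0,0,0,-25,50],
  [0,0,0,0,0,-40,50],
  [0,0,0,0,0,-40,50],
  [0,0,0,0,0,-30,50],
  [0,0,0,0,0,-15,50],
  [0,0,0,0,0,-8,50],
  [0,0,0,0,0,0,50],
  [0,0,0,0,0,0,50],
])

```text
time: 6.82
tool_pos: [0.5664, 0.0197, 0.1933]
ee_rot: [3.142, -0.003, -0.067]
wrist_force: [-0.1, -0.1, -1.1]
width: 0.0573
```

Run:
```python
from h import *
o=get_obs();print(o['time'],o['tool_pos'],o['ee_rot'],o['width'],o['wrist_force'])
for n in('wrist','scene'):
    im=snapshot(n)[:,:,::-1]
    if n=='scene': im=cv2.resize(im[150:270,140:320],None,fx=4,fy=4,interpolation=cv2.INTER_CUBIC)
    cv2.imwrite(f"pics/p3{n}.png",im)
```

```text
6.825 [0.56637881 0.01974688 0.19325381] [ 3.14155282e+00 -2.86217681e-03 -6.69922696e-02] 0.057289229885568886 [-0.06204162 -0.06739538 -1.07707536]
```

View pics/p3scene.png

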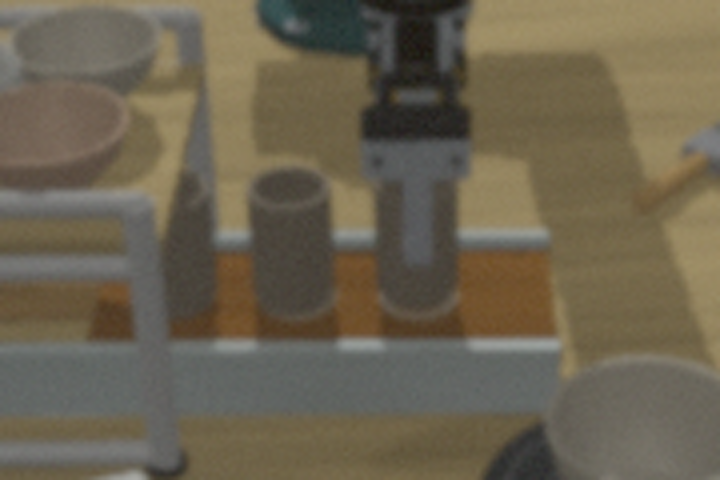

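View pics/p3wrist.png

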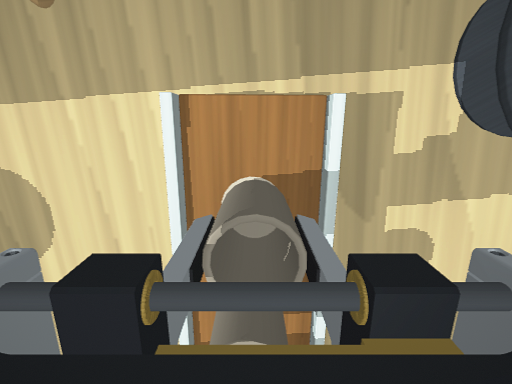

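The scene crop shows the beaker just above its ring, in line with the other two. Its foot should be about 6 mm above the board.

Emit:
jog_arm([
  [0,0,0,0,0,-3,50],
  [0,0,0,0,0,-2,50],
  [0,0,0,0,0,0,50],
  [0,0,0,0,0,0,50],
])

```text
time: 7.42
tool_pos: [0.5656, 0.0198, 0.1866]
ee_rot: [-3.142, 0.0, -0.067]
wrist_force: [-0.2, -0.2, -1.7]
width: 0.0571
```

Emit:
jog_arm([
  [0,0,0,0,0,-1,50],
  [0,0,0,0,0,0,50],
])

```text
time: 7.68
tool_pos: [0.5657, 0.0198, 0.1863]
ee_rot: [3.142, -0.001, -0.067]
wrist_force: [-0.8, -0.6, 1.2]
width: 0.0569
```

The wrist force changed sign as the beaker touched the board. Releasing now.

Emit:
jog_arm([
  [0,0,0,0,0,0,62],
  [0,0,0,0,0,0,75],
  [0,0,0,0,0,0,88],
  [0,0,0,0,0,0,88],
  [0,0,0,0,0,0,88],
])

```text
time: 8.3
tool_pos: [0.5657, 0.0198, 0.1857]
ee_rot: [3.142, -0.0, -0.067]
wrist_force: [0.3, -0.3, -0.6]
width: 0.088
```

Run:
```python
from h import *
o=get_obs();print(o['time'],o['tool_pos'],o['width'],o['wrist_force'])
for n in('wrist','scene'):
    im=snapshot(n)[:,:,::-1]
    if n=='scene': im=cv2.resize(im[150:270,140:320],None,fx=4,fy=4,interpolation=cv2.INTER_CUBIC)
    cv2.imwrite(f"pics/p4{n}.png",im)
```

```text
8.3 [0.56566493 0.01977992 0.18567109] 0.08799880184720789 [ 0.25717025 -0.28338049 -0.56353404]
```

View pics/p4wrist.png

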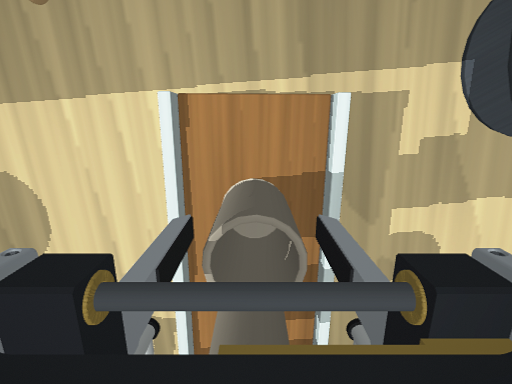

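The beaker is free between the fingers and upright. The board's near edge is at row ~94, columns 178–331. I'll compute the pushing pose from that.

Run:
```python
from h import *
a=pt('wrist',178.5,93.5,.048);b=pt('wrist',331,94.5,.048);print(a,b,(a+b)/2,np.linalg.norm(a-b),np.arctan2((b-a)[1],(b-a)[0]))
```

```text
[0.51352725 0.11780193 0.048     ] [0.63099672 0.10910957 0.048     ] [0.57226199 0.11345575 0.048     ] 0.11779062484545431 -0.07386210432390204
```

Emit:
jog_arm([
  [0,0,0,0,0,15,88],
  [0,0,0,0,0,30,88],
  [0,0,0,0,0,30,88],
  [0,0,0,0,20,20,88],
  [0,0,0,3,45,0,60],
  [0,0,0,4,45,0,20],
  [0,0,0,2,35,0,0],
  [0,0,0,0,0,0,0],
  [0,0,0,0,0,0,0],
  [0,0,0,0,0,0,0],
])

```text
time: 9.65
tool_pos: [0.5748, 0.1636, 0.2811]
ee_rot: [3.141, -0.001, -0.069]
wrist_force: [-0.4, -0.5, 0.7]
width: 0.0313
```

Run:
```python
from h import *
o=get_obs();print(o['time'],o['tool_pos'],o['ee_rot'],o['width'],o['wrist_force'])
for n in('scene','top'):
    im=snapshot(n)[:,:,::-1]
    im=cv2.resize(im[130:280,100:350],None,fx=3,fy=3,interpolation=cv2.INTER_CUBIC)
    cv2.imwrite(f"pics/p5{n}.png",im)
```

```text
9.65 [0.57476325 0.16364075 0.28113012] [ 3.14129824e+00 -5.65585908e-04 -6.85400684e-02] 0.03131735825537658 [-0.42772375 -0.53298216  0.68432476]
```

View pics/p5scene.png

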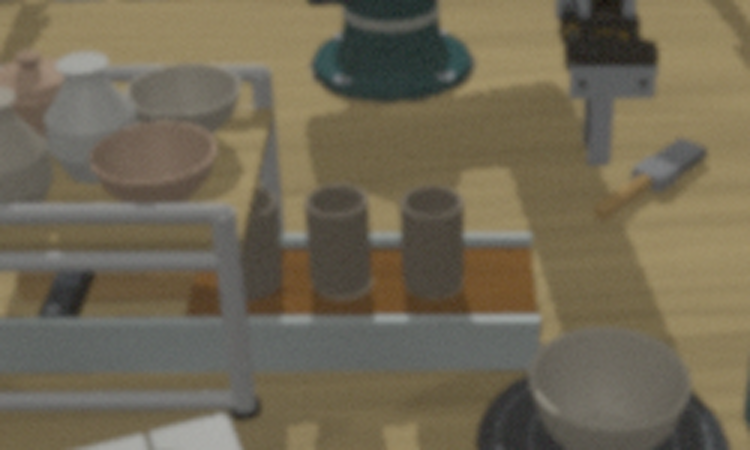

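View pics/p5top.png

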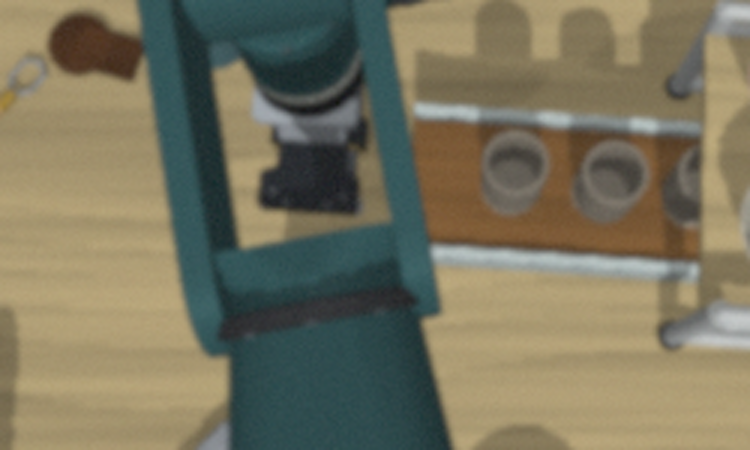

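Emit:
jog_arm([
  [-0.1,0.0067,0,0,0,0,0],
  [-0.1,0.0067,0,0,0,0,0],
  [0,0,0,-1,0,-30,0],
  [0,0,0,0,0,-45,0],
  [0,0,0,0,0,-40,0],
  [0,0,0,0,0,-24,0],
  [0,0,0,0,0,-10,0],
  [0,0,0,0,0,0,0],
  [0,0,0,0,0,0,0],
])

```text
time: 10.88
tool_pos: [0.5745, 0.1648, 0.1334]
ee_rot: [2.942, -0.003, -0.067]
wrist_force: [-0.2, 0.6, -0.6]
width: 0.0009
```

Run:
```python
from h import *
o=get_obs();print(o['time'],o['tool_pos'],o['ee_rot'],o['width'],o['wrist_force'])
for n in('scene','wrist'):
    im=snapshot(n)[:,:,::-1]
    if n=='scene': im=cv2.resize(im[100:270,130:380],None,fx=3,fy=3,interpolation=cv2.INTER_CUBIC)
    cv2.imwrite(f"pics/p6{n}.png",im)
```

```text
10.875 [0.57454736 0.16481327 0.13343275] [ 2.94204828 -0.00298454 -0.06725775] 0.0008682177696914372 [-0.19156514  0.62106003 -0.58531962]
```

View pics/p6scene.png

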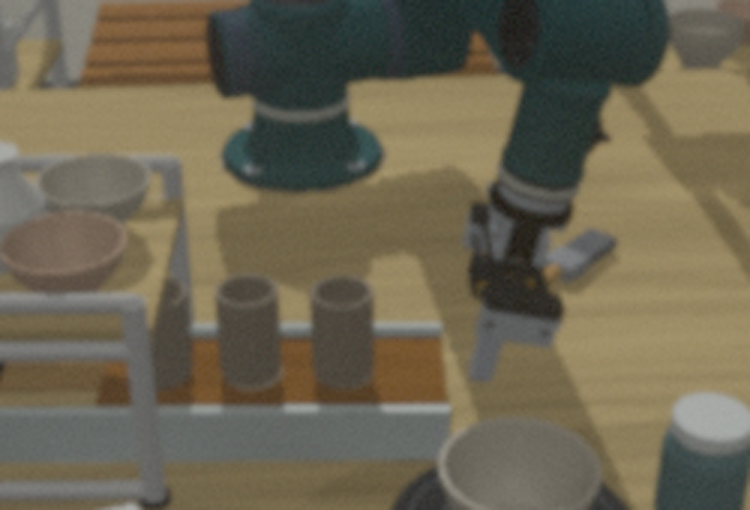

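View pics/p6wrist.png

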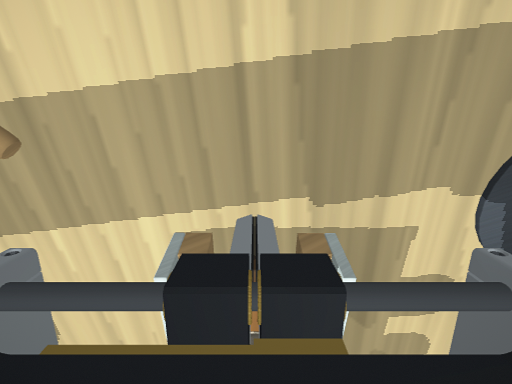

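The fingers are centred between the bearers, about 24 mm in front of the board face. Advancing to touch.

Emit:
jog_arm([
  [0,0,0,-0.5,-8,0,0],
  [0,0,0,-0.5,-8,0,0],
  [0,0,0,0,-2,0,0],
  [0,0,0,0,-1,0,0],
  [0,0,0,0,0,0,0],
])

```text
time: 11.6
tool_pos: [0.5727, 0.1458, 0.1317]
ee_rot: [2.941, -0.0, -0.067]
wrist_force: [0.8, 0.1, -0.6]
width: 0.0004
```

Emit:
jog_arm([
  [0,0,0,0,-1,0,0],
  [0,0,0,0,-1,0,0],
  [0,0,0,0,-1,0,0],
  [0,0,0,0,-1,0,0],
])

```text
time: 12.1
tool_pos: [0.5726, 0.1421, 0.1317]
ee_rot: [2.942, -0.0, -0.067]
wrist_force: [0.7, 0.6, 0.3]
width: 0.0005
```

Emit:
jog_arm([
  [0,0,0,0,-1,0,0],
  [0,0,0,0,-1,0,0],
  [0,0,0,0,-1,0,0],
  [0,0,0,0,-1,0,0],
])

```text
time: 12.6
tool_pos: [0.5728, 0.1386, 0.1318]
ee_rot: [2.943, -0.001, -0.066]
wrist_force: [1.8, 3.8, -1.4]
width: 0.0005
```

Contact shows as Fy ≈ 4 N. Pushing slowly along the board axis.

Emit:
jog_arm([
  [0,0,0,-0.1,-1,0,0],
  [0,0,0,-0.1,-1.5,0,0],
  [0,0,0,-0.1,-2,0,0],
  [0,0,0,-0.1,-2,0,0],
  [0,0,0,-0.2,-2,0,0],
  [0,0,0,-0.1,-2,0,0],
  [0,0,0,-0.1,-2,0,0],
  [0,0,0,-0.2,-2,0,0],
])

```text
time: 13.6
tool_pos: [0.5717, 0.1231, 0.1317]
ee_rot: [2.941, -0.0, -0.067]
wrist_force: [0.7, 5.0, -0.2]
width: 0.0007
```

Run:
```python
from h import *
o=get_obs();print(o['time'],o['tool_pos'],o['wrist_force'])
im=snapshot('scene')[:,:,::-1]
im=cv2.resize(im[130:270,130:330],None,fx=3.5,fy=3.5,interpolation=cv2.INTER_CUBIC)
cv2.imwrite(f"pics/p7.png",im)
```

```text
13.6 [0.57166682 0.12314463 0.13172647] [ 0.72443348  5.01751285 -0.18607878]
```

View pics/p7.png

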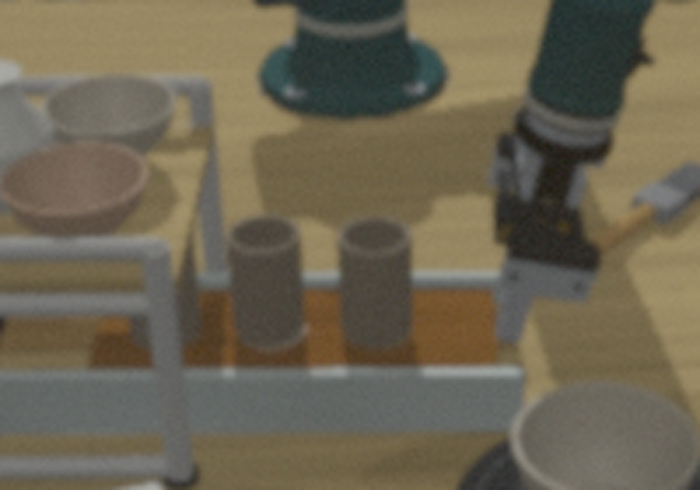

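The board is sliding in and the beakers are steady, with a push force of about 5 N.

Emit:
jog_arm([
  [0,0,0,-0.1,-1.5,0,0],
  [0,0,0,-0.2,-2,0,0],
  [0,0,0,-0.2,-2.5,0,0],
  [0,0,0,-0.1,-2.5,0,0],
  [0,0,0,-0.2,-2.5,0,0],
  [0,0,0,-0.2,-2.5,0,0],
  [0,0,0,-0.1,-2.5,0,0],
  [0,0,0,-0.2,-2.5,0,0],
  [0,0,0,-0.2,-2.5,0,0],
  [0,0,0,-0.1,-2.5,0,0],
  [0,0,0,-0.2,-2.5,0,0],
  [0,0,0,-0.2,-2,0,0],
])

```text
time: 15.15
tool_pos: [0.5696, 0.0951, 0.1317]
ee_rot: [2.941, -0.0, -0.067]
wrist_force: [0.1, 4.6, 0.1]
width: 0.0005
```

Emit:
jog_arm([
  [0,0,0,-0.1,-2,0,0],
  [0,0,0,-0.2,-2,0,0],
  [0,0,0,-0.2,-2.5,0,0],
  [0,0,0,-0.1,-2.5,0,0],
  [0,0,0,-0.2,-2.5,0,0],
  [0,0,0,-0.2,-2.5,0,0],
  [0,0,0,-0.1,-2.5,0,0],
  [0,0,0,-0.2,-2.5,0,0],
  [0,0,0,-0.1,-2,0,0],
  [0,0,0,-0.1,-1.5,0,0],
])

```text
time: 16.4
tool_pos: [0.5681, 0.0727, 0.1317]
ee_rot: [2.941, -0.0, -0.067]
wrist_force: [0.0, 5.3, -0.0]
width: 0.0003
```

Run:
```python
from h import *
o=get_obs();print(o['time'],o['tool_pos'],o['wrist_force'])
im=snapshot('scene')[:,:,::-1]
im=cv2.resize(im[130:270,130:330],None,fx=3.5,fy=3.5,interpolation=cv2.INTER_CUBIC)
cv2.imwrite(f"pics/p8.png",im)
```

```text
16.4 [0.56812132 0.07265661 0.1317203 ] [ 2.26840519e-02  5.26015325e+00 -3.18855161e-04]
```

View pics/p8.png

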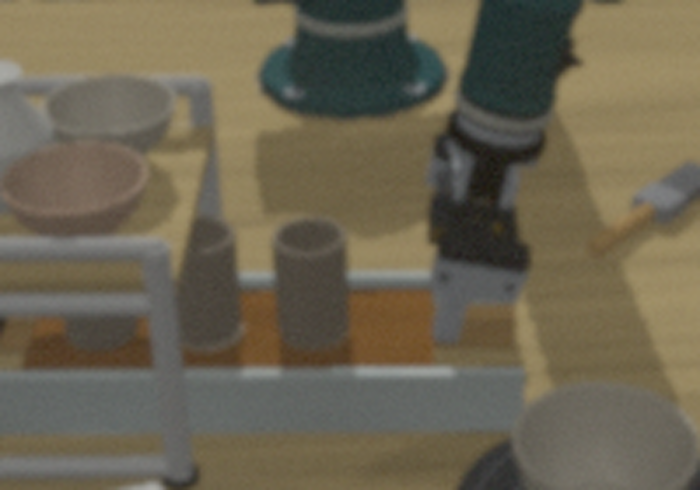

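Emit:
jog_arm([
  [0,0,0,-0.1,-1,0,0],
  [0,0,0,-0.1,-1.5,0,0],
  [0,0,0,-0.1,-1.5,0,0],
  [0,0,0,-0.1,-1.5,0,0],
  [0,0,0,-0.1,-1.5,0,0],
  [0,0,0,-0.1,-1,0,0],
])

```text
time: 17.2
tool_pos: [0.5675, 0.0647, 0.1317]
ee_rot: [2.941, -0.0, -0.067]
wrist_force: [0.7, 5.0, -0.7]
width: 0.0004
```

Emit:
jog_arm([
  [0,0,0,-0.1,-1,0,0],
  [0,0,0,-0.1,-1,0,0],
  [0,0,0,0,-1,0,0],
  [0,0,0,-0.1,-1,0,0],
])

```text
time: 17.7
tool_pos: [0.5673, 0.0607, 0.1317]
ee_rot: [2.941, -0.0, -0.067]
wrist_force: [0.5, 4.7, -0.4]
width: 0.0005
```

Emit:
jog_arm([
  [0,0,0,-0.1,-1,0,0],
  [0,0,0,-0.1,-1,0,0],
  [0,0,0,0,-1,0,0],
  [0,0,0,-0.1,-1,0,0],
])

```text
time: 18.2
tool_pos: [0.567, 0.0567, 0.1317]
ee_rot: [2.941, -0.0, -0.067]
wrist_force: [0.0, 5.1, 0.2]
width: 0.0001
```

Emit:
jog_arm([
  [0,0,0,-0.1,-1,0,0],
  [0,0,0,-0.1,-1,0,0],
  [0,0,0,0,-1,0,0],
  [0,0,0,-0.1,-1,0,0],
])

```text
time: 18.7
tool_pos: [0.5666, 0.0527, 0.1317]
ee_rot: [2.941, -0.0, -0.067]
wrist_force: [0.0, 5.5, -0.5]
width: 0.0004
```

Emit:
jog_arm([
  [0,0,0,-0.1,-1,0,0],
  [0,0,0,-0.1,-1,0,0],
  [0,0,0,0,-1,0,0],
  [0,0,0,-0.1,-1,0,0],
])

```text
time: 19.2
tool_pos: [0.5663, 0.0487, 0.1317]
ee_rot: [2.941, -0.0, -0.067]
wrist_force: [-0.3, 5.2, 0.0]
width: 0.0004
```

Emit:
jog_arm([
  [0,0,0,-0.1,-1,0,0],
  [0,0,0,-0.1,-1,0,0],
  [0,0,0,0,-1,0,0],
  [0,0,0,-0.1,-1,0,0],
])

```text
time: 19.7
tool_pos: [0.5661, 0.0447, 0.1317]
ee_rot: [2.941, -0.0, -0.067]
wrist_force: [0.5, 4.9, 0.6]
width: 0.0002
```

Emit:
jog_arm([
  [0,0,0,-0.1,-1,0,0],
  [0,0,0,-0.1,-1,0,0],
  [0,0,0,0,-1,0,0],
  [0,0,0,-0.1,-1,0,0],
])

```text
time: 20.2
tool_pos: [0.5658, 0.0408, 0.1317]
ee_rot: [2.941, -0.0, -0.067]
wrist_force: [0.4, 6.2, 0.0]
width: 0.0004
```

Fy is up about 1 N, which could be the buffer. Taking smaller steps.

Emit:
jog_arm([
  [0,0,0,0,-0.5,0,0],
  [0,0,0,-0.1,-0.5,0,0],
  [0,0,0,0,-0.5,0,0],
  [0,0,0,0,-0.5,0,0],
])

```text
time: 20.7
tool_pos: [0.5657, 0.039, 0.1317]
ee_rot: [2.942, -0.0, -0.067]
wrist_force: [0.3, 5.2, -0.4]
width: 0.0002
```

Emit:
jog_arm([
  [0,0,0,0,-0.5,0,0],
  [0,0,0,-0.1,-1,0,0],
  [0,0,0,0,-1,0,0],
  [0,0,0,-0.1,-0.5,0,0],
])

```text
time: 21.2
tool_pos: [0.5655, 0.0361, 0.1317]
ee_rot: [2.942, -0.0, -0.067]
wrist_force: [1.2, 6.2, -0.2]
width: 0.0007
```

Emit:
jog_arm([
  [0,0,0,0,-0.5,0,0],
  [0,0,0,-0.1,-1,0,0],
  [0,0,0,0,-1,0,0],
  [0,0,0,-0.1,-0.5,0,0],
])

```text
time: 21.7
tool_pos: [0.5654, 0.0345, 0.1318]
ee_rot: [2.945, -0.001, -0.067]
wrist_force: [0.3, 10.5, 0.5]
width: 0.0004
```

The TCP stopped at y = 0.0345 while the command went on about 1.8 mm further, and the force rose to 10.5 N. That is about 6 mm after the first buffer contact. A small further push should confirm it.

Emit:
jog_arm([
  [0,0,0,0,-0.5,0,0],
  [0,0,0,0,-0.5,0,0],
  [0,0,0,0,-0.5,0,0],
  [0,0,0,0,0,0,0],
])

```text
time: 22.2
tool_pos: [0.5654, 0.0342, 0.1319]
ee_rot: [2.948, -0.001, -0.066]
wrist_force: [0.2, 12.6, 1.8]
width: 0.0005
```

Emit:
jog_arm([
  [0,0,0,0,-0.5,0,0],
  [0,0,0,0,-0.5,0,0],
  [0,0,0,0,-0.5,0,0],
  [0,0,0,0,-0.5,0,0],
])

```text
time: 22.7
tool_pos: [0.5655, 0.0336, 0.1319]
ee_rot: [2.951, -0.001, -0.066]
wrist_force: [-0.1, 17.5, 1.6]
width: 0.0004
```

Force climbed to 17.5 N without the board moving, so it is on the steel. Backing off gently.

Emit:
jog_arm([
  [0,0,0,0,1,0,0],
  [0,0,0,0,1.5,0,0],
  [0,0,0,0.1,1.5,0,0],
  [0,0,0,0.1,2,0,0],
  [0,0,0,0.3,4,0,0],
  [0,0,0,0.5,8,0,0],
  [0,0,0,1,15,0,0],
  [0,0,0,1.5,25,0,0],
  [0,0,0,1.5,25,0,0],
  [0,0,0,1.5,25,0,0],
  [0,0,0,1,15,0,0],
  [0,0,0,0,0,0,0],
])

```text
time: 24.2
tool_pos: [0.5727, 0.1533, 0.1316]
ee_rot: [2.941, -0.0, -0.065]
wrist_force: [0.1, 0.5, 0.9]
width: 0.0005
```

Run:
```python
from h import *
o=get_obs();print(o['time'],o['tool_pos'],o['wrist_force'])
im=snapshot('scene')[:,:,::-1]; cv2.imwrite("pics/p9s.png",cv2.resize(im[130:270,130:330],None,fx=3.5,fy=3.5,interpolation=cv2.INTER_CUBIC))
im=snapshot('top')[:,:,::-1]; cv2.imwrite("pics/p9t.png",cv2.resize(im[120:270,130:380],None,fx=3.2,fy=3.2,interpolation=cv2.INTER_CUBIC))
```

```text
24.2 [0.57272717 0.15327815 0.13164302] [0.06311581 0.4913004  0.89288507]
```

View pics/p9s.png

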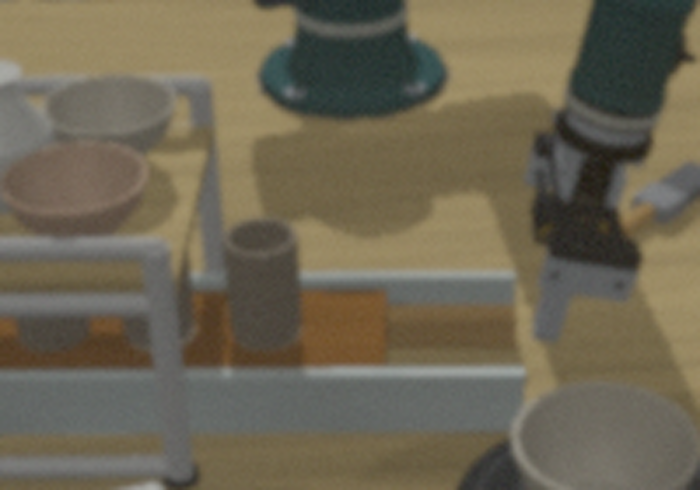

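View pics/p9t.png

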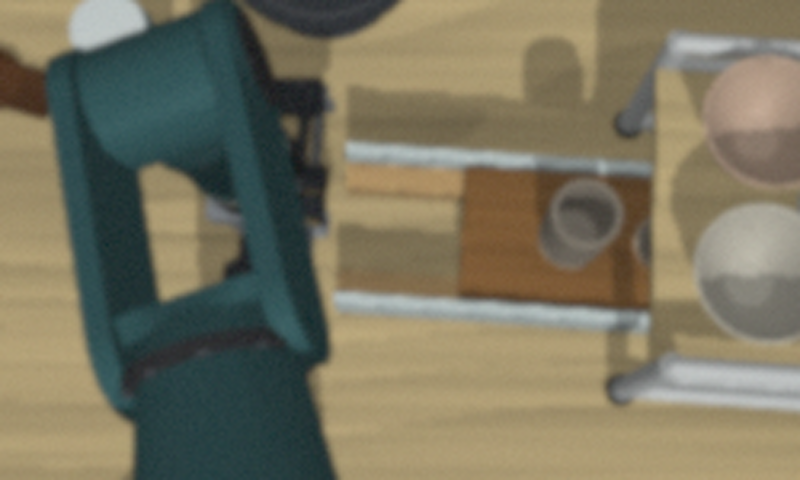

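Run:
```python
from h import *
r=pt('top',130+587/3.2-.4,120+212/3.2-.4,.138);e=pt('top',130+461/3.2-.4,120+234/3.2-.4,.048)
print(r,e,r-e, get_obs()['time'])
close_job()
```

```text
[ 0.55816373 -0.08801196  0.138     ] [0.55990557 0.00842586 0.048     ] [-0.00174184 -0.09643782  0.09      ] 24.3
the job is handed in; nothing more can be done
```

I placed the last beaker on the free ring mark, let it go, and pushed the board in until it came home on the backstop. I then backed the arm off clear of everything and handed the job in at about 24 s of the 58 s allowed. The hand-in reports no verdict.

- **Beaker:** The wrist force changed sign as its foot touched the board. In the last pictures it stands upright about 96 mm from the board's near end, where the mark is at 95 mm, and within a few millimetres of the board's centre line.
- **Push:** Sliding took about 5 N. After about 105 mm of travel the board stopped, and the force rose to 17.5 N while it hardly moved, well under the 40 N limit.
- **After backing off:** The board end had not sprung back (seen at y ≈ 8 mm, pushed to y ≈ 7 mm). The wrist force was about 1 N, which is sensor noise.
- **Not fully checked:** The far and middle beakers are partly hidden under the deck. What shows of them looks upright and in place, but I did not measure them. I could not see the buffer, so "home" rests on the force rise, which came about 6 mm after the first faint sign of buffer contact. That first sign was only about 1 N, close to the noise.

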